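Tip the washed tube racks over to drain

TASK

Tip the two empty tube racks over to drain: push each one over with the fingertips, away from the robot, so that it lies flat on its long side, wholly on the rubber drain mat. Only push, do not pick a rack up or carry it, and leave the rack that is full of tubes standing and all the other things where they are.

Things in the scene. Friction and masses are not known exactly. Their poses are not given: they have to be found in the camera images.
- mat: black ribbed rubber drain mat, fixed, 280 mm along its x (away from the robot), 610 along its y, 6 thick; origin at the centre of its underside, so it spans x -140..140 and y -305..305 mm in its frame
- rack_a: EMPTY white plastic tube rack (the other is rack_b), 0.15 to 0.31 kg, standing loose on the near half of the mat, in a row with the other racks, 15 mm or more apart. 64 mm along its x, 134 along its y, 130 tall. Origin at the centre of its underside; z up, x away from the robot across the rack, y along it. Pushed over away from the robot, its x points down and its z lies along the mat
- rack_a_center (a point): middle of rack_a, 65 mm up. Two end plates (64 x 6 x 130 mm) joined by a bottom plate (10 to 15 mm up) and two grids, 55 and 102 mm up to mid-thickness, 6 thick, flush with the long sides. Pushed at the upper grid on a long side it tips rather than slides, and falls by itself beyond about 0.55 rad of tilt
- rack_a_foot_left (a point): bottom corner of rack_a on its far long side, left end: x +32, y +67, z 0 mm in the rack's frame; the four such corners bound the side it is to lie on
- rack_a_foot_right (a point): bottom corner of rack_a on its far long side, right end: x +32, y -67, z 0 mm in the rack's frame; the four such corners bound the side it is to lie on
- rack_a_top_left (a point): top corner of rack_a on its far long side, left end: x +32, y +67, z 130 mm in the rack's frame; the four such corners bound the side it is to lie on
- rack_a_top_right (a point): top corner of rack_a on its far long side, right end: x +32, y -67, z 130 mm in the rack's frame; the four such corners bound the side it is to lie on
- rack_b: EMPTY white plastic tube rack (the other is rack_a), 0.15 to 0.31 kg, standing loose on the near half of the mat, in a row with the other racks, 15 mm or more apart. 64 mm along its x, 134 along its y, 130 tall. Origin at the centre of its underside; z up, x away from the robot across the rack, y along it. Pushed over away from the robot, its x points down and its z lies along the mat
- rack_b_center (a point): middle of rack_b, 65 mm up. Two end plates (64 x 6 x 130 mm) joined by a bottom plate (10 to 15 mm up) and two grids, 55 and 102 mm up to mid-thickness, 6 thick, flush with the long sides. Pushed at the upper grid on a long side it tips rather than slides, and falls by itself beyond about 0.55 rad of tilt
- rack_b_foot_left (a point): bottom corner of rack_b on its far long side, left end: x +32, y +67, z 0 mm in the rack's frame; the four such corners bound the side it is to lie on
- rack_b_foot_right (a point): bottom corner of rack_b on its far long side, right end: x +32, y -67, z 0 mm in the rack's frame; the four such corners bound the side it is to lie on
- rack_b_top_left (a point): top corner of rack_b on its far long side, left end: x +32, y +67, z 130 mm in the rack's frame; the four such corners bound the side it is to lie on
- rack_b_top_right (a point): top corner of rack_b on its far long side, right end: x +32, y -67, z 130 mm in the rack's frame; the four such corners bound the side it is to lie on
- rack_full_center (a point): middle (65 mm up) of the rack that is FULL of capped tubes: a rack just like the empty ones, its tubes reach 156 mm up; to be left standing; same axes as the other racks
- beaker_center (a point): upright empty glass beaker, 50 mm across, 70 tall, standing on the mat near its left end; a bystander, this point is half-way up it
- reagent_center (a point): closed amber bottle, 44 mm across, 110 tall, standing on the mat near its right end; a bystander, this point is half-way up it
- jar_center (a point): white jar with black cap, 56 mm across, 60 tall, on the bench just in front (robot side) of the mat; a bystander, this point is half-way up it
- timer_center (a point): flat white bench timer, 60 x 70 x 22 mm, lying on the bench in front (robot side) of the mat; a bystander, this point is half-way up it
- tube_block_center (a point): steel heating block for tubes, 50 x 50 x 30 mm, on the bench just in front (robot side) of the mat; a bystander, this point is half-way up it
There are look-alikes about, which are no part of the job. What is shaped like the rack_b but pink is not meant.

How it is judged:
At the end, for the whole second after the job is handed in: both empty racks lie at rest on their far long side (all four corners of that side within 10 mm of the mat's surface) and inside the mat's outline (5 mm of overhang allowed); the full rack stands (tilt under 0.1 rad) and it and every bystander are within 30 mm of where they were (linear speed of each of rack_a, rack_b below 0.02 m/s and angular speed of each of rack_a, rack_b below 0.1 rad/s and height (world z) of each of rack_a_foot_left, rack_a_foot_right, rack_a_top_left, rack_a_top_right, rack_b_foot_left, rack_b_foot_right, rack_b_top_left, rack_b_top_right below 0.016 m and x of rack_a_foot_left in the frame of mat between -0.145 and 0.145 m and y of rack_a_foot_left in the frame of mat between -0.31 and 0.31 m and x of rack_a_foot_right in the frame of mat between -0.145 and 0.145 m and y of rack_a_foot_right in the frame of mat between -0.31 and 0.31 m and x of rack_a_top_left in the frame of mat between -0.145 and 0.145 m and y of rack_a_top_left in the frame of mat between -0.31 and 0.31 m and x of rack_a_top_right in the frame of mat between -0.145 and 0.145 m and y of rack_a_top_right in the frame of mat between -0.31 and 0.31 m and x of rack_b_foot_left in the frame of mat between -0.145 and 0.145 m and y of rack_b_foot_left in the frame of mat between -0.31 and 0.31 m and x of rack_b_foot_right in the frame of mat between -0.145 and 0.145 m and y of rack_b_foot_right in the frame of mat between -0.31 and 0.31 m and x of rack_b_top_left in the frame of mat between -0.145 and 0.145 m and y of rack_b_top_left in the frame of mat between -0.31 and 0.31 m and x of rack_b_top_right in the frame of mat between -0.145 and 0.145 m and y of rack_b_top_right in the frame of mat between -0.31 and 0.31 m and angle between rack_full_center's own z axis and vertical below 0.1 rad and distance of each of rack_full_center, beaker_center, reagent_center, jar_center, timer_center, tube_block_center from where it was at the start of the episode below 0.03 m); the robot touches nothing.
It fails at once if rack_a is lifted off the mat or carried (both its far foot corners over 25 mm up) (height (world z) of each of rack_a_foot_left, rack_a_foot_right above 0.025 m).
It fails at once if rack_b is lifted off the mat or carried (both its far foot corners over 25 mm up) (height (world z) of each of rack_b_foot_left, rack_b_foot_right above 0.025 m).
It fails at once if the full rack is shifted by more than 30 mm or tipped by more than 0.25 rad (distance of rack_full_center from where it was at the start of the episode above 0.03 m or angle between rack_full_center's own z axis and vertical above 0.25 rad).
It fails at once if a bystander is moved by more than 30 mm or knocked over (distance of any of beaker_center, reagent_center, jar_center, timer_center, tube_block_center from where it was at the start of the episode above 0.03 m).
It also fails if it takes over 42 s, if anything falls off the work surface, if the arm or the gripper's body presses on something with over 40 N, if the wrist force passes 120 N, or if a joint passes its speed limit or range.

ROBOT

A 6-joint arm with a two-finger parallel gripper is mounted at the origin on the work surface. World frame = base frame: x ahead of the robot, y to its left, z up, the work surface at z = 0. Lengths are in m, angles in rad, forces in N, time in s.
With the tool pointing down it reaches from about 0.25 to 0.775 m from the base axis. Payload 4 kg.
Tool frame: the origin (TCP) lies midway between the tips of the shut fingers; the grasp point (between the pads) lies 19 mm behind it; x points along the fingers, y is the direction in which the jaws open and shut, and the axes are right-handed (so a half turn about x gives the same grasp; the last joint's range is limited). The gripper opens to 85 mm and grips with 20 to 120 N. Pads are 22 mm wide; open, the fingers measure 114 mm over their backs; the gripper's body (76 mm by 85 mm) begins 54 mm behind the grasp point. The pads swing forward as they close: fully open they stand 13 mm farther back than shut.
Start: joints at [-1.209, 0.087, 1.371, -0, 1.684, -0.103], TCP at [0.247, -0.492, 0.231] pointing down, gripper open.
Joint ranges: [-3.1, 3.1], [-0.76, 2.03], [0.27, 2.55], [-1.08, 4.22], [0.17, 2.65], [-2.57, 2.57]. Speed limits (rad/s): [2.79, 2.79, 3.14, 3.14, 3.14, 3.14].

INTERFACE

Orientations are given as a unit quaternion [w, x, y, z].
In Python, from station import get_obs, capture, sign_off, masks_of, pinpoint gives the robot as it stands. The module is installed in compiled form; this text tells all that it offers.
- The arm moves only by the tool move_arm, never from a script. Its argument "deltas" is a list of rows, each an object with "travel": the shift along the tool's x, y, z in units of 40 mm (1.0 is 40 mm), a list of three; "delta_rot": the turn, a rotation vector about the tool's x, y, z in units of 8 degrees (1.0 is 8 degrees), a list of three; "grip": the finger opening in mm, from 0 to 85.4. In form: [{"travel": [tx, ty, tz], "delta_rot": [wx, wy, wz], "grip": grip}, ...]. A call has 1 to 5 rows; each row is the pose to reach, as a shift and turn from the pose measured when the call began, along the tool's axes at that moment; what a row does not reach only later rows make up. A row lasts 1/8 s, in which the tool goes at most 62.5 mm and 10.7 degrees, less where a joint would pass 70% of its speed; a pose out of reach is approached as far as the arm can. A call with a gripper value outside its range is refused whole. The fingers move at their own pace and stop on an object; the grip force is fixed at half the most. Time passes only in rows, so rows that repeat a pose let the fingers close. It gives the time, the measured TCP pose, the force and the opening at its end, in the units of the state.
- get_obs(): the state, without advancing time (a new reading comes with each control period).
- capture(name): name is "side" or "top"; returns a dict with "pixels" (420x560x3 uint8, red, green, blue), "mtx" (3x3 intrinsics, pixels), "k1" (the pictures are not rectified: a ray, as slopes to the right and down, at radius r is drawn at 1 + k1 r^2 times it, then the intrinsics apply), "T" (4x4, takes a point from camera to world coordinates). Camera axes: x right, y up, looking along -z (the intrinsics and any distortion apply to the point x, -y, -z); pixel columns grow to the right and rows downward; lengths in m; the calibration is good to about 2 mm. A picture is of the moment at which its call begins. There is no depth.
- sign_off(): hands the job in, once; it reports no verdict.
Trained networks look in a picture, given as the dict that the camera call returned (one of the last four; its "shot" number tells which), for a name from the list of things; names that differ only in an ending like _2 or _b are one class to them, and where a whole thing is asked for, a point or a joint stands for the part that bears it (a point fixed in the world has none). Each returns a list of dicts, best first, with "p" (0 to 1); they miss things now and then, are a little off and sometimes report something else, mostly with a low value. They report only what shows in the picture. A call takes as long as a camera call. They do not tell look-alikes from the thing itself.
- masks_of(picture, label): "region" (420x560 bool, what is visible of it) and "bbox" ([left, top, right, bottom] in pixels, round what is visible of it).
- pinpoint(picture, label): "centre" ([column, row] in pixels: a listed point, or the origin of a listed thing).
The state is a dict: "t": time; "qpos": joint angles; "joint_velocities": joint speeds; "joint_torque": joint torques, N m; "eef_pos": TCP position; "tool_rot": TCP orientation; "wrist_force": force on the tool from outside, world axes, zero at the start; "wrist_torque": the same for the moment, N m; "grip_width": opening from 0.0 (shut) to 1.0 (fully open).
Only numpy, scipy, OpenCV 4.12 (cv2) and the standard library are available. Lean on these libraries where they do the work, as an engineer would, in place of code of your own. Each camera call takes 0.05 s, during which the arm holds its last target.

## Working session

There is one attempt and no reset: what is moved stays moved. The work goes in short steps, Python scripts to look and compute and a tool call to move; the robot and the scene stay as the last step left them, time stands still between calls to the robot, and variables do not carry over. Pictures are saved under pics/ and viewed, and the job is handed in when it is done.

Besides the shell and the picture viewer there is one more tool, called after "Call:" as name([rows], argument=value, ...), one row to a line, values as JSON. move_arm: Moves the arm, as the interface text tells. Its arguments: {"type":"object","properties":{"deltas":{"type":"array"}},"required":["deltas"]}

```bash
mkdir -p pics; cat > h.py <<'E'
import numpy as np,cv2,pickle
from station import *
def snap(n,f):
    c=capture(n); cv2.imwrite(f'pics/{f}.png',cv2.cvtColor(c['pixels'],cv2.COLOR_RGB2BGR)); return c
def ray(c,px):
    m=c['mtx'];T=np.array(c['T'])
    d=np.array([(px[0]-m[0][2])/m[0][0],(px[1]-m[1][2])/m[1][1]]);u=d.copy()
    for _ in range(20): u=d/(1+c['k1']*(u@u))
    v=T[:3,:3]@np.array([u[0],-u[1],-1]); return T[:3,3],v
def at(c,px,z):
    o,v=ray(c,px); return o+v*(z-o[2])/v[2]
def proj(c,p):
    T=np.array(c['T']);q=T[:3,:3].T@(np.array(p)-T[:3,3]);u=np.array([q[0],-q[1]])/-q[2]
    u=u*(1+c['k1']*(u@u));m=c['mtx'];return np.array([m[0][0]*u[0]+m[0][2],m[1][1]*u[1]+m[1][2]])
E
python3 - <<'E'
from h import *
H={'mat':0,'rack_a':0,'rack_a_center':.071,'rack_full_center':.071,'rack_a_top_left':.136,'rack_a_top_right':.136,'rack_a_foot_left':.006,'rack_a_foot_right':.006,'beaker_center':.041,'reagent_center':.061,'jar_center':.03,'timer_center':.011,'tube_block_center':.015}
for n in ('top','side'):
    c=snap(n,n+'0')
    print(n,np.array(c['T'])[:3,3].round(3),c['k1'])
    for l,z in H.items():
        for d in pinpoint(c,l)[:6]:
            if d['p']>.15: print(l,round(d['p'],2),np.round(d['centre']),at(c,d['centre'],z).round(3)[:2])
print(get_obs())
E
```

```text
top [0.395 0.021 1.111] 0.033257145478325395
mat 0.89 [279. 189.] [0.609 0.066]
mat 0.51 [183. 176.] [0.652 0.34 ]
rack_a 0.91 [279. 215.] [0.534 0.067]
rack_a 0.88 [239. 305.] [0.285 0.183]
rack_a 0.77 [168. 292.] [0.326 0.381]
rack_a 0.71 [214. 204.] [0.568 0.251]
rack_a_center 0.7 [241. 194.] [0.584 0.166]
rack_a_center 0.63 [208. 201.] [0.566 0.253]
rack_full_center 0.9 [335. 224.] [ 0.498 -0.083]
rack_full_center 0.32 [211. 203.] [0.561 0.245]
rack_full_center 0.17 [278. 190.] [0.591 0.066]
rack_a_top_right 0.69 [238. 182.] [0.602 0.164]
rack_a_foot_left 0.59 [197. 188.] [0.618 0.298]
rack_a_foot_right 0.8 [242. 194.] [0.595 0.171]
beaker_center 0.69 [180. 169.] [0.663 0.338]
reagent_center 0.82 [383. 209.] [ 0.535 -0.211]
reagent_center 0.62 [281. 189.] [0.597 0.058]
jar_center 0.72 [349. 266.] [ 0.387 -0.12 ]
timer_center 0.59 [264. 251.] [0.433 0.112]
tube_block_center 0.87 [188. 236.] [0.479 0.321]
tube_block_center 0.36 [215. 205.] [0.565 0.246]
tube_block_center 0.22 [278. 216.] [0.529 0.068]
side [0.465 0.871 0.901] -0.13528503735912023
rack_a 0.89 [245. 296.] [0.571 0.24
[... 878 characters left out ...]
74 [276. 328.] [0.49  0.331]
{'t': 1.4, 'qpos': array([-1.20907280e+00,  8.71967984e-02,  1.37065386e+00, -1.37724251e-05,
        1.68362207e+00, -1.03105301e-01]), 'joint_velocities': array([0.00064713, 0.00028172, 0.00046324, 0.00039634, 0.00167081,
       0.00096741]), 'joint_torque': array([-4.94419710e-04, -3.51725864e+01, -3.13452029e+01, -1.57032923e-04,
        5.96369464e-04,  5.66229730e-06]), 'eef_pos': array([ 0.24654661, -0.4916731 ,  0.23136607]), 'tool_rot': array([ 0.16290841,  0.68809568,  0.16282307, -0.68809434]), 'wrist_force': array([ 0.03207382,  0.2381306 , -0.29420831]), 'wrist_torque': array([-0.01392186, -0.01881579, -0.02219174]), 'grip_width': 0.9970786058395267}
```

```bash
python3 - <<'E'
import cv2
a=cv2.imread('pics/top0.png');b=cv2.imread('pics/side0.png')
cv2.imwrite('pics/top0z.png',cv2.resize(a[130:340,130:410],(800,600),interpolation=cv2.INTER_CUBIC))
cv2.imwrite('pics/side0z.png',cv2.resize(b[130:370,160:440],(700,600),interpolation=cv2.INTER_CUBIC))
E
```

```text
(no output)
```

View pics/top0z.png

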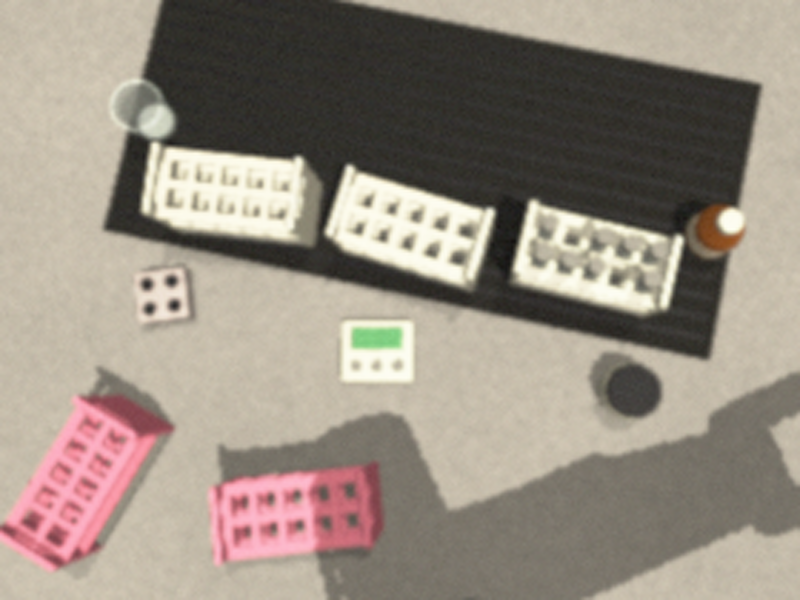

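View pics/side0z.png

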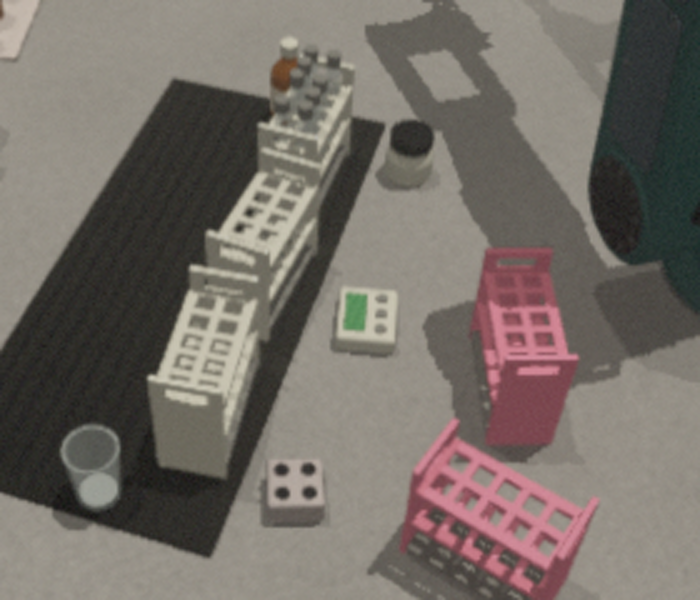

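The top view shows three white racks: left at about (211,198), middle at (273,209) and right at (335,220). The tube caps appear only in the right one, at side (281,160), so that is the full rack. The two pink racks, at top (168,292) and (239,305), are look-alikes and not part of the job. That makes the left and middle white racks the targets. Next I'll fit their poses.

```bash
cat > fit.py <<'E'
from h import *
from scipy.optimize import minimize
B=[(-32,32,61,67,0,130),(-32,32,-67,-61,0,130),(-32,32,-61,61,10,15),(-32,32,-61,61,52,58),(-32,32,-61,61,99,105)]
def boxes():
    out=[]
    for b in B: out.append(np.array([[x,y,z] for x in b[:2] for y in b[2:4] for z in b[4:]])/1000.)
    return out
BX=boxes()
def render(c,x,y,yaw,S=4):
    im=np.zeros((420*S,560*S),np.uint8)
    R=np.array([[np.cos(yaw),-np.sin(yaw),0],[np.sin(yaw),np.cos(yaw),0],[0,0,1]])
    for b in BX:
        P=np.array([proj(c,R@p+[x,y,.006]) for p in b])
        P=((P+.5)*S-.5)
        cv2.fillConvexPoly(im,cv2.convexHull(np.round(P).astype(np.int32)),255)
    return cv2.resize(im,(560,420),interpolation=cv2.INTER_AREA)/255.
E
python3 - <<'E'
from fit import *
t=capture('top');s=capture('side')
pickle.dump((t,s),open('ts.pkl','wb'))
D={}
for n,c in (('top',t),('side',s)):
    D[n]=masks_of(c,'rack_a')
    for d in D[n]: print(n,round(d['p'],2),np.round(d['bbox']),d['region'].sum())
pickle.dump(D,open('m.pkl','wb'))
def pick(n,pt):
    return [d for d in D[n] if d['bbox'][0]<pt[0]<d['bbox'][2] and d['bbox'][1]<pt[1]<d['bbox'][3]]
for nm,pt,x0 in (('L',(211,198),(.56,.245,-.12)),('M',(273,209),(.535,.07,-.22)),('F',(335,220),(.5,-.083,-.2))):
    p=pick('top',pt)
    if not p: print(nm,'none');continue
    m=p[0]['region'].astype(float)
    f=lambda v:np.abs(cv2.GaussianBlur(render(t,*v)-m,(0,0),1.2)).sum()
    best=min((minimize(f,np.array(x0)+np.random.default_rng(i).normal(size=3)*[.01,.01,.08],method='Nelder-Mead',options=dict(initial_simplex=None,xatol=1e-4,fatol=.1)) for i in range(4)),key=lambda r:r.fun)
    print(nm,best.x.round(4),best.fun)
E
```

```text
top 0.85 [179. 182. 243. 216.] 1739
top 0.78 [206. 291. 263. 328.] 1748
top 0.7 [246. 190. 304. 231.] 1513
top 0.61 [125. 267. 190. 332.] 2068
side 0.89 [219. 236. 263. 321.] 2681
side 0.79 [243. 190. 289. 265.] 1894
side 0.6 [316. 295. 399. 380.] 3400
side 0.56 [351. 229. 392. 308.] 2415
L [ 0.573   0.2405 -0.1548] 65.88981035370153
M [ 0.5365  0.0757 -0.3334] 52.3348446331716
F none
```

```bash
cat > ov.py <<'E'
from fit import *
def overlay(c,poses,box,fn,extra=[]):
    S=800//(box[2]-box[0]);im=cv2.cvtColor(c['pixels'],cv2.COLOR_RGB2BGR)[box[1]:box[3],box[0]:box[2]]
    im=cv2.resize(im,None,fx=S,fy=S,interpolation=cv2.INTER_CUBIC)
    for x,y,yaw in poses:
        R=np.array([[np.cos(yaw),-np.sin(yaw),0],[np.sin(yaw),np.cos(yaw),0],[0,0,1]])
        for z,col in ((0,(255,0,0)),(.13,(0,0,255)),(.105,(0,200,0))):
            P=np.array([proj(c,R@np.array([a,b,z])+[x,y,.006]) for a,b in ((.032,.067),(.032,-.067),(-.032,-.067),(-.032,.067))])
            P=((P+.5-[box[0],box[1]])*S).astype(int); cv2.polylines(im,[P],True,col,1)
    cv2.imwrite(f'pics/{fn}.png',im)
E
python3 - <<'E'
from ov import *
t,s=pickle.load(open('ts.pkl','rb'));D=pickle.load(open('m.pkl','rb'))
# joint fit
def blur(a):return cv2.GaussianBlur(a,(0,0),1.2)
mL=D['top'][0]['region'].astype(float);mM=D['top'][2]['region'].astype(float)
sL=D['side'][0]['region'].astype(float);sM=D['side'][1]['region'].astype(float)
f=lambda v:np.abs(blur(render(t,*v)-mL)).sum()+np.abs(blur(render(s,*v)-sL)).sum()
r=minimize(f,[.57,.24,-.13],method='Nelder-Mead',options=dict(initial_simplex=[[.57,.24,-.13],[.58,.24,-.13],[.57,.25,-.13],[.57,.24,-.05]],xatol=1e-4));L=r.x
print(L.round(4),r.fun)
rl=render(s,*L)
f=lambda v:np.abs(blur(render(t,*v)-mM)).sum()+np.abs(blur(np.clip(render(s,*v)-rl,0,1)-sM)).sum()
r=minimize(f,[.536,.075,-.25],method='Nelder-Mead',options=dict(initial_simplex=[[.53,.07,-.25],[.54,.07,-.25],[.53,.08,-.25],[.53,.07,-.15]],xatol=1e-4));M=r.x
print(M.round(4),r.fun)
pickle.dump((L,M),open('poses.pkl','wb'))
overlay(t,[L,M],(170,170,330,240),'ovt');overlay(s,[L,M],(200,170,360,330),'ovs')
# mat
for n,c in (('top',t),('side',s)):
    d=masks_of(c,'mat')
    for q in d[:2]:
        print(n,q['p'],q['bbox'])
# mat outline from dark thresh in top
g=cv2.cvtColor(t['pixels'],cv2.COLOR_RGB2GRAY);k=(g<75).astype(np.uint8);k[260:]=0
n,l,st,_=cv2.connectedComponentsWithStats(k);i=1+st[1:,4].argmax()
h=cv2.convexHull(np.argwhere(l==i)[:,::-1].astype(np.int32))
W=np.array([at(t,p[0],.006)[:2] for p in h],np.float32)
print(st[i],cv2.minAreaRect(W),cv2.boxPoints(cv2.minAreaRect(W)).round(3))
E
```

```text
[ 0.5737  0.2413 -0.1258] 172.35583837136195
[ 0.536   0.0764 -0.3234] 221.64157779088788
top 0.64 [163.6, 123.7, 397.7, 258.7]
side 0.75 [130.8, 161.2, 315.0, 354.4]
[  167   119   229   136 14492] ((0.6189173460006714, 0.0602279007434845), (0.6039273142814636, 0.27487537264823914), 76.45787048339844) [[ 0.415 -0.201]
 [ 0.682 -0.266]
 [ 0.823  0.322]
 [ 0.556  0.386]]
```

View pics/ovt.png

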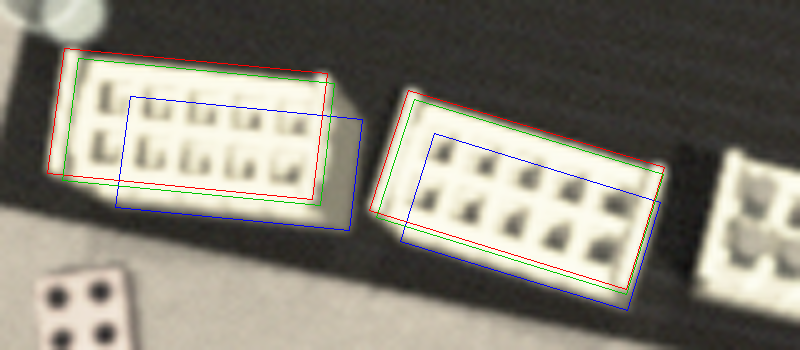

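View pics/ovs.png

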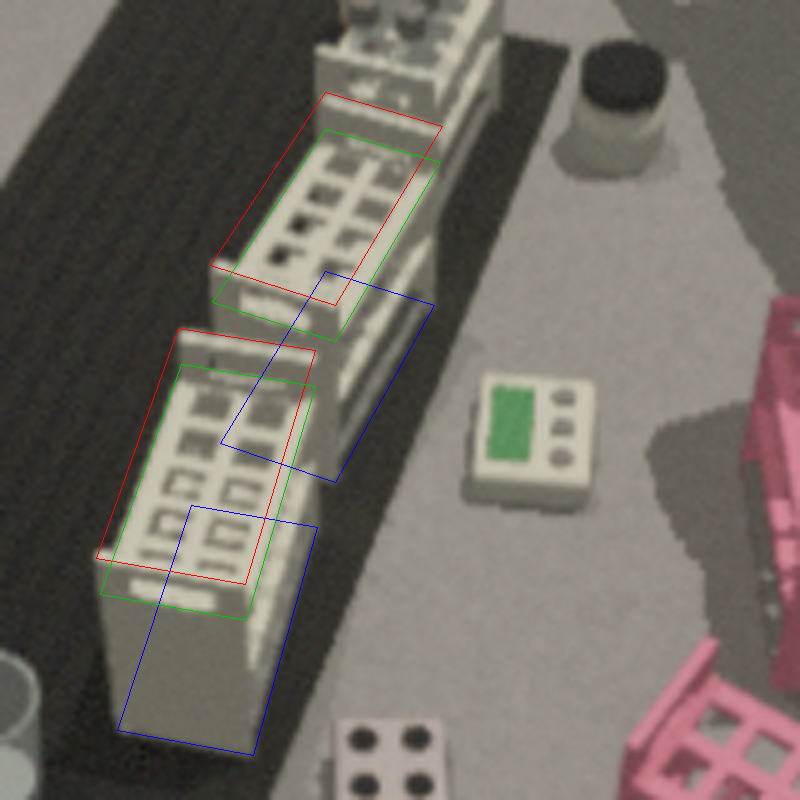

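```bash
cat > go.py <<'E'
from h import *
from scipy.spatial.transform import Rotation as Ro
def delta(pos,yaw):
    o=get_obs();q=o['tool_rot'];R0=Ro.from_quat([q[1],q[2],q[3],q[0]])
    x=np.array([0,0,-1.]);best=None
    for s in (1,-1):
        y=s*np.array([-np.sin(yaw),np.cos(yaw),0]);T=Ro.from_matrix(np.array([x,y,np.cross(x,y)]).T)
        rv=(R0.inv()*T).as_rotvec()
        if best is None or np.linalg.norm(rv)<np.linalg.norm(best):best=rv
    d=R0.inv().apply(np.array(pos)-o['eef_pos'])
    print('travel',(d/.04).round(2),'rot',(np.degrees(best)/8).round(2))
def rp(P,x,y=0,z=.095):
    c,s=np.cos(P[2]),np.sin(P[2]);return [P[0]+c*x-s*y,P[1]+s*x+c*y,z]
L=(.573,.241,-.126);M=(.536,.0757,-.315)
E
python3 - <<'E'
from go import *
q=get_obs()['tool_rot'];print(Ro.from_quat([q[1],q[2],q[3],q[0]]).as_matrix().round(2))
delta(rp(M,-.10,0,.231),M[2]); delta(rp(M,-.10,0,.095),M[2]);delta(rp(L,-.10,0,.231),L[2])
E
```

```text
[[ 0.    0.45 -0.89]
 [-0.   -0.89 -0.45]
 [-1.    0.    0.  ]]
travel [ 1.000e-02 -1.119e+01 -1.105e+01] rot [ 5.58 -0.   -0.  ]
travel [  3.41 -11.19 -11.05] rot [ 5.58 -0.   -0.  ]
travel [ 1.000e-02 -1.411e+01 -1.343e+01] rot [ 4.23 -0.   -0.  ]
```

Call:
move_arm([
  {"travel": [0, -1.1, -1.1], "delta_rot": [0.6, 0, 0], "grip": 45},
  {"travel": [0, -2.2, -2.2], "delta_rot": [1.2, 0, 0], "grip": 45},
  {"travel": [0, -3.3, -3.3], "delta_rot": [1.8, 0, 0], "grip": 45},
  {"travel": [0, -4.4, -4.4], "delta_rot": [2.4, 0, 0], "grip": 45},
  {"travel": [0, -5.5, -5.4], "delta_rot": [3, 0, 0], "grip": 45},
])

```text
t: 2.33
eef_pos: [0.3413, -0.1963, 0.2315]
tool_rot: [0.015, 0.707, 0.015, -0.707]
wrist_force: [1.3, -0.7, 0.8]
grip_width: 0.531
```

```bash
python3 -c "
from go import *
print(get_obs()['eef_pos'],get_obs()['t']);delta(rp(M,-.10,0,.231),M[2])"
```

```text
[ 0.34133019 -0.19629204  0.23154861] 2.325
travel [ 0.01 -7.46 -2.81] rot [ 2.56 -0.01 -0.  ]
```

Call:
move_arm([
  {"travel": [0, -1.5, -0.5], "delta_rot": [0.5, 0, 0], "grip": 45},
  {"travel": [0, -3, -1.1], "delta_rot": [1, 0, 0], "grip": 45},
  {"travel": [0, -4.5, -1.7], "delta_rot": [1.5, 0, 0], "grip": 45},
  {"travel": [0, -6, -2.3], "delta_rot": [2, 0, 0], "grip": 45},
  {"travel": [0, -7.4, -2.8], "delta_rot": [2.56, 0, 0], "grip": 45},
])

```text
t: 2.95
eef_pos: [0.4392, 0.1006, 0.2319]
tool_rot: [-0.111, 0.699, -0.112, -0.697]
wrist_force: [1.9, -0.5, 0.1]
grip_width: 0.526
```

```bash
python3 -c "
from go import *
print(get_obs()['eef_pos'],get_obs()['t']);delta(rp(M,-.10,0,.095),M[2])"
```

```text
[0.43918506 0.10064249 0.23192597] 2.95
travel [ 3.42 -0.16  0.02] rot [-0.01 -0.02  0.  ]
```

Call:
move_arm([
  {"travel": [1, -0.15, 0], "delta_rot": [0, 0, 0], "grip": 45},
  {"travel": [2, -0.15, 0], "delta_rot": [0, 0, 0], "grip": 45},
  {"travel": [3, -0.15, 0], "delta_rot": [0, 0, 0], "grip": 45},
  {"travel": [3.4, -0.15, 0], "delta_rot": [0, 0, 0], "grip": 45},
  {"travel": [3.4, -0.15, 0], "delta_rot": [0, 0, 0], "grip": 45},
])

```text
t: 3.58
eef_pos: [0.4409, 0.1061, 0.0954]
tool_rot: [-0.111, 0.699, -0.112, -0.698]
wrist_force: [0.3, 0.1, -0.1]
grip_width: 0.529
```

```bash
python3 -c "
from go import *
print(get_obs()['eef_pos'],get_obs()['t']);delta(rp(M,-.04,0,.095),M[2])
snap('side','s1')
c=snap('top','t1')
im=cv2.imread('pics/s1.png');cv2.imwrite('pics/s1.png',cv2.resize(im[150:330,190:400],None,fx=3,fy=3))"
```

```text
[0.44094201 0.10610714 0.09538912] 3.575
travel [ 0.01 -0.02 -1.49] rot [-0.01 -0.01 -0.  ]
```

View pics/s1.png

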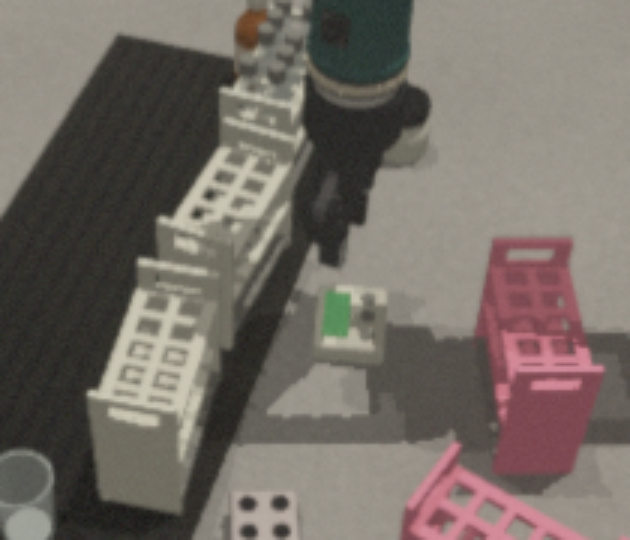

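The gripper is in front of the middle rack, with its fingertips at about (335,240) in the crop. I'll push now.

Call:
move_arm([
  {"travel": [0, 0, -0.6], "delta_rot": [0, 0, 0], "grip": 45},
  {"travel": [0, 0, -1.1], "delta_rot": [0, 0, 0], "grip": 45},
  {"travel": [0, 0, -1.4], "delta_rot": [0, 0, 0], "grip": 45},
  {"travel": [0, 0, -1.6], "delta_rot": [0, 0, 0], "grip": 45},
  {"travel": [0, 0, -1.8], "delta_rot": [0, 0, 0], "grip": 45},
])

```text
t: 4.3
eef_pos: [0.5114, 0.0838, 0.0985]
tool_rot: [-0.112, 0.7, -0.111, -0.696]
wrist_force: [-0.7, -0.7, 0.2]
grip_width: 0.527
```

```bash
python3 -c "
from go import *
print(get_obs()['eef_pos'],get_obs()['t']);delta(rp(M,0.0,0,.095),M[2])
snap('side','s2')
im=cv2.imread('pics/s2.png');cv2.imwrite('pics/s2.png',cv2.resize(im[150:330,190:400],None,fx=3,fy=3))"
```

```text
[0.51137116 0.08380869 0.09847679] 4.3
travel [ 0.09  0.   -0.65] rot [-0.01 -0.04  0.01]
```

View pics/s2.png

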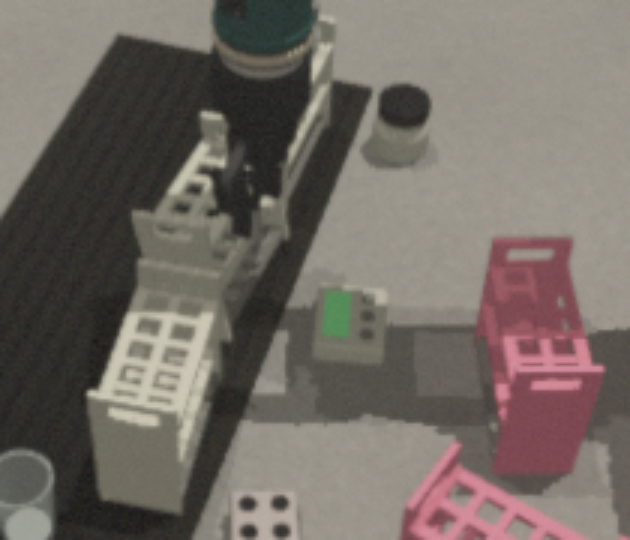

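The middle rack is tilting, with its upper left corner at about (150,225). I'll keep pushing.

Call:
move_arm([
  {"travel": [0, 0, -0.3], "delta_rot": [0, 0, 0], "grip": 45},
  {"travel": [0, 0, -0.5], "delta_rot": [0, 0, 0], "grip": 45},
  {"travel": [0, 0, -0.75], "delta_rot": [0, 0, 0], "grip": 45},
  {"travel": [0, 0, -1.0], "delta_rot": [0, 0, 0], "grip": 45},
  {"travel": [0, 0, -1.0], "delta_rot": [0, 0, 0], "grip": 45},
])

```text
t: 4.97
eef_pos: [0.551, 0.0706, 0.0986]
tool_rot: [-0.112, 0.701, -0.112, -0.696]
wrist_force: [-1.3, -0.6, 0.1]
grip_width: 0.528
```

```bash
python3 -c "
from go import *
print(get_obs()['eef_pos'],get_obs()['t']);delta(rp(M,0.0,0,.095),M[2])
snap('side','s3')
im=cv2.imread('pics/s3.png');cv2.imwrite('pics/s3.png',cv2.resize(im[150:330,190:400],None,fx=3,fy=3))"
```

```text
[0.55095232 0.07064966 0.09855187] 4.975
travel [ 0.09 -0.    0.4 ] rot [-0.02 -0.05  0.01]
```

View pics/s3.png

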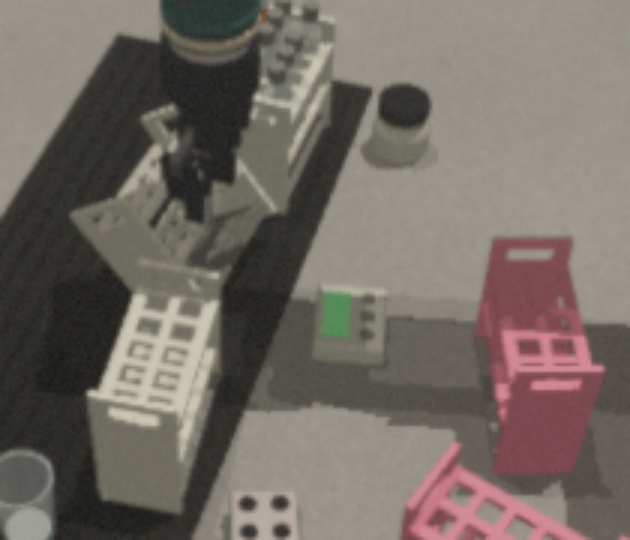

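Call:
move_arm([
  {"travel": [0, 0, -0.3], "delta_rot": [0, 0, 0], "grip": 45},
  {"travel": [0, 0, -0.5], "delta_rot": [0, 0, 0], "grip": 45},
  {"travel": [0, 0, -0.7], "delta_rot": [0, 0, 0], "grip": 45},
  {"travel": [0, 0, -0.7], "delta_rot": [0, 0, 0], "grip": 45},
  {"travel": [0, 0, -0.7], "delta_rot": [0, 0, 0], "grip": 45},
])

```text
t: 5.65
eef_pos: [0.5769, 0.0621, 0.0986]
tool_rot: [-0.112, 0.7, -0.112, -0.696]
wrist_force: [0.1, 0.1, 0.8]
grip_width: 0.527
```

```bash
python3 -c "
from go import *
print(get_obs()['eef_pos'],get_obs()['t']);delta(rp(M,0.0,0,.095),M[2])
snap('side','s4')
im=cv2.imread('pics/s4.png');cv2.imwrite('pics/s4.png',cv2.resize(im[150:330,190:400],None,fx=3,fy=3))"
```

```text
[0.57692573 0.06211951 0.09859471] 5.65
travel [ 0.08 -0.    1.08] rot [-0.02 -0.04  0.01]
```

View pics/s4.png

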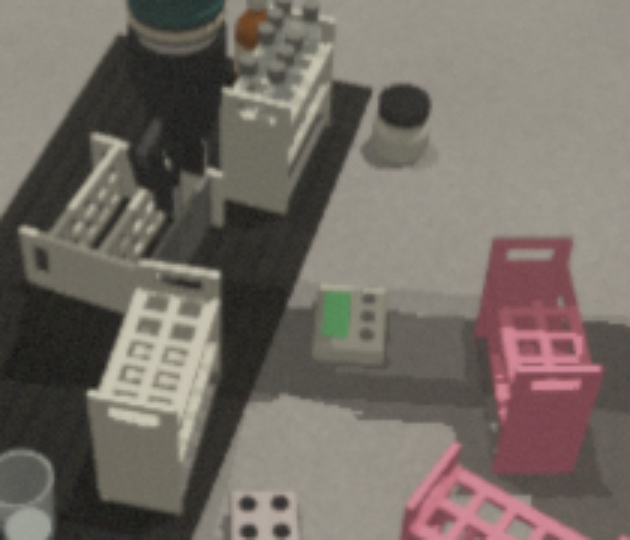

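The middle rack now lies on its long side, with its ends at about (30,260) and (215,195). Next I'll raise the arm and move to the left rack.

Call:
move_arm([
  {"travel": [-1, 0, 0], "delta_rot": [0, 0, 0], "grip": 45},
  {"travel": [-2, 0, 0.3], "delta_rot": [0, 0, 0], "grip": 45},
  {"travel": [-2.8, 0, 1.2], "delta_rot": [0, 0, 0], "grip": 45},
  {"travel": [-2.8, 0, 2.6], "delta_rot": [0, 0, 0], "grip": 45},
  {"travel": [-2.8, 0, 3.6], "delta_rot": [0, 0, 0], "grip": 45},
])

```text
t: 6.32
eef_pos: [0.4376, 0.1078, 0.2105]
tool_rot: [-0.112, 0.701, -0.111, -0.696]
wrist_force: [-0.2, 0.2, 0.1]
grip_width: 0.527
```

```bash
python3 - <<'E'
from go import *
from ov import overlay
print(get_obs()['eef_pos'],get_obs()['t']);delta(rp(L,-.10,0,.211),L[2])
c=capture('side');overlay(c,[L],(200,170,360,330),'s5')
c=capture('top');overlay(c,[L],(170,130,330,240),'t5')
E
```

```text
[0.43758081 0.10779354 0.2105049 ] 6.325
travel [-0.01 -3.74  0.28] rot [-1.37 -0.05  0.01]
```

View pics/s5.png

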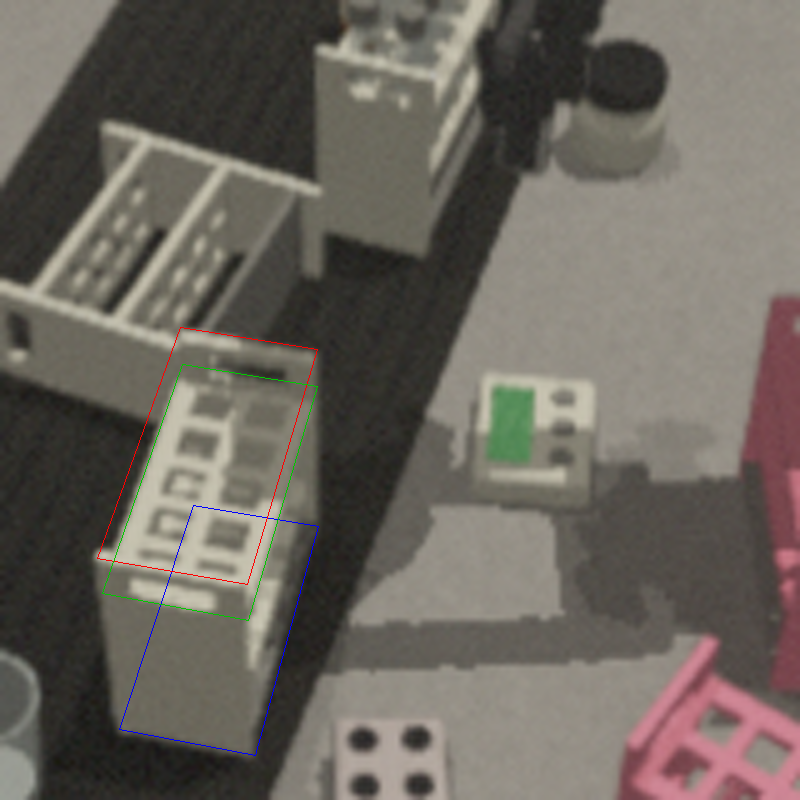

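View pics/t5.png

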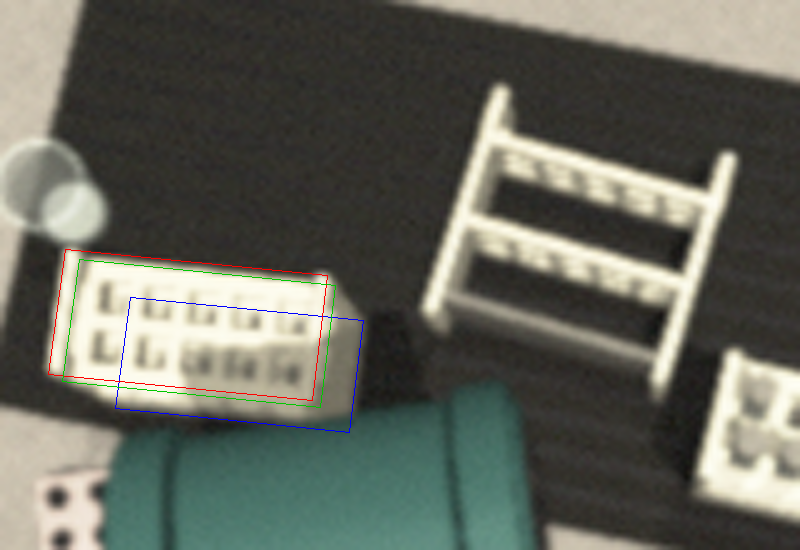

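The middle rack is flat and well inside the mat. The left rack still matches its fitted outline, and its fall zone, top crop (80-340, 60-260), is clear of the beaker at (70,210).

Call:
move_arm([
  {"travel": [0, -1.2, 0.1], "delta_rot": [-0.4, 0, 0], "grip": 45},
  {"travel": [0, -2.4, 0.2], "delta_rot": [-0.9, 0, 0], "grip": 45},
  {"travel": [0, -3.5, 0.3], "delta_rot": [-1.35, 0, 0], "grip": 45},
  {"travel": [0, -3.75, 0.3], "delta_rot": [-1.35, 0, 0], "grip": 45},
  {"travel": [0, -3.75, 0.3], "delta_rot": [-1.35, 0, 0], "grip": 45},
])

```text
t: 7.05
eef_pos: [0.4715, 0.2546, 0.21]
tool_rot: [-0.044, 0.708, -0.045, -0.704]
wrist_force: [0.4, -0.5, -1.1]
grip_width: 0.526
```

```bash
python3 - <<'E'
from go import *
print(get_obs()['eef_pos'],get_obs()['t']);delta(rp(L,-.10,0,.096),L[2])
E
```

```text
[0.47153068 0.25464903 0.2099725 ] 7.05
travel [ 2.85  0.02 -0.04] rot [-0.   -0.04  0.  ]
```

Call:
move_arm([
  {"travel": [1, 0, 0], "delta_rot": [0, 0, 0], "grip": 45},
  {"travel": [2, 0, 0], "delta_rot": [0, 0, 0], "grip": 45},
  {"travel": [2.8, 0, 0], "delta_rot": [0, 0, 0], "grip": 45},
  {"travel": [2.85, 0, 0], "delta_rot": [0, 0, 0], "grip": 45},
  {"travel": [2.85, 0, 0], "delta_rot": [0, 0, 0], "grip": 45},
])

```text
t: 7.68
eef_pos: [0.473, 0.254, 0.0974]
tool_rot: [-0.045, 0.708, -0.045, -0.703]
wrist_force: [0.8, 0.8, -0.2]
grip_width: 0.528
```

```bash
python3 - <<'E'
from go import *
print(get_obs()['eef_pos'],get_obs()['t']);delta(rp(L,-.04,0,.096),L[2])
E
```

```text
[0.47302664 0.2540032  0.09738156] 7.675
travel [ 0.05  0.01 -1.52] rot [-0.01 -0.05  0.01]
```

Call:
move_arm([
  {"travel": [0.05, 0, -0.6], "delta_rot": [0, 0, 0], "grip": 45},
  {"travel": [0.05, 0, -1.1], "delta_rot": [0, 0, 0], "grip": 45},
  {"travel": [0.05, 0, -1.4], "delta_rot": [0, 0, 0], "grip": 45},
  {"travel": [0.05, 0, -1.6], "delta_rot": [0, 0, 0], "grip": 45},
  {"travel": [0.05, 0, -1.8], "delta_rot": [0, 0, 0], "grip": 45},
])

```text
t: 8.3
eef_pos: [0.5447, 0.2449, 0.0965]
tool_rot: [-0.045, 0.708, -0.045, -0.703]
wrist_force: [-1.6, 0.8, 0.2]
grip_width: 0.526
```

Call:
move_arm([
  {"travel": [0, 0, -0.3], "delta_rot": [0, 0, 0], "grip": 45},
  {"travel": [0, 0, -0.5], "delta_rot": [0, 0, 0], "grip": 45},
  {"travel": [0, 0, -0.7], "delta_rot": [0, 0, 0], "grip": 45},
])

```text
t: 8.68
eef_pos: [0.573, 0.2413, 0.0966]
tool_rot: [-0.045, 0.708, -0.045, -0.703]
wrist_force: [0.0, -0.6, -0.1]
grip_width: 0.524
```

```bash
python3 - <<'E'
from go import *
print(get_obs()['eef_pos'],get_obs()['t']);delta(rp(L,0,0,.096),L[2])
snap('side','s6')
im=cv2.imread('pics/s6.png');cv2.imwrite('pics/s6.png',cv2.resize(im[150:350,170:380],None,fx=3,fy=3))
E
```

```text
[0.57301658 0.24133456 0.09655588] 8.675
travel [ 0.01  0.01 -0.  ] rot [-0.01 -0.06  0.01]
```

View pics/s6.png

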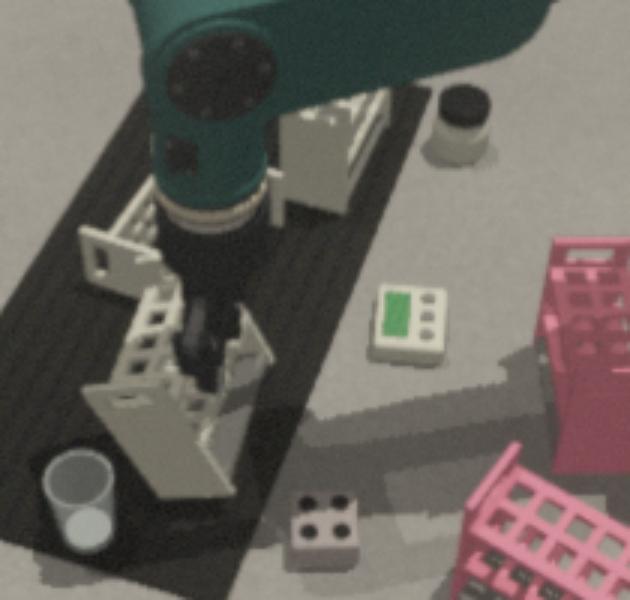

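The left rack is tilted about 0.4 rad and clear of the beaker at (80,500). I'll continue the push.

Call:
move_arm([
  {"travel": [0, 0, -0.25], "delta_rot": [0, 0, 0], "grip": 45},
  {"travel": [0, 0, -0.5], "delta_rot": [0, 0, 0], "grip": 45},
  {"travel": [0, 0, -0.75], "delta_rot": [0, 0, 0], "grip": 45},
  {"travel": [0, 0, -1.0], "delta_rot": [0, 0, 0], "grip": 45},
  {"travel": [0, 0, -1.1], "delta_rot": [0, 0, 0], "grip": 45},
])

```text
t: 9.35
eef_pos: [0.6183, 0.2353, 0.0968]
tool_rot: [-0.045, 0.709, -0.045, -0.702]
wrist_force: [-0.7, 0.8, -0.4]
grip_width: 0.529
```

```bash
python3 - <<'E'
from go import *
print(get_obs()['eef_pos'],get_obs()['t']);delta(rp(L,0,0,.096),L[2])
snap('side','s7')
im=cv2.imread('pics/s7.png');cv2.imwrite('pics/s7.png',cv2.resize(im[150:350,170:380],None,fx=3,fy=3))
E
```

```text
[0.61832737 0.23527432 0.09683067] 9.35
travel [0.01 0.   1.14] rot [-0.02 -0.06  0.01]
```

View pics/s7.png

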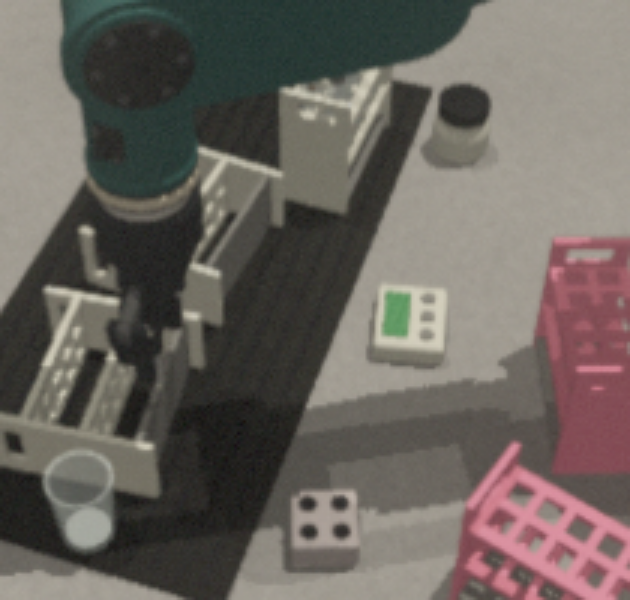

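The left rack is down too. I'll retreat upward and check.

Call:
move_arm([
  {"travel": [-1, 0, 0], "delta_rot": [0, 0, 0], "grip": 45},
  {"travel": [-2, 0, 0.3], "delta_rot": [0, 0, 0], "grip": 45},
  {"travel": [-2.9, 0, 1.2], "delta_rot": [0, 0, 0], "grip": 45},
  {"travel": [-3, 0, 2.6], "delta_rot": [0, 0, 0], "grip": 45},
  {"travel": [-3, 0, 4.0], "delta_rot": [0, 0, 0], "grip": 45},
])

```text
t: 10.02
eef_pos: [0.4575, 0.256, 0.2166]
tool_rot: [-0.046, 0.71, -0.045, -0.702]
wrist_force: [0.6, 1.6, -0.3]
grip_width: 0.528
```

Call:
move_arm([
  {"travel": [0, 0, 1.2], "delta_rot": [0, 0, 0], "grip": 45},
  {"travel": [0, 0, 2.0], "delta_rot": [0, 0, 0], "grip": 45},
  {"travel": [0, 0, 2.0], "delta_rot": [0, 0, 0], "grip": 45},
  {"travel": [0, 0, 2.0], "delta_rot": [0, 0, 0], "grip": 45},
])

```text
t: 10.52
eef_pos: [0.3786, 0.2663, 0.216]
tool_rot: [-0.046, 0.71, -0.045, -0.701]
wrist_force: [0.1, -0.8, -0.5]
grip_width: 0.528
```

```bash
python3 - <<'E'
from go import *
print(get_obs()['eef_pos'],get_obs()['t'],get_obs()['wrist_force'])
c=snap('side','s8');im=cv2.imread('pics/s8.png');cv2.imwrite('pics/s8.png',cv2.resize(im[130:370,130:380],None,fx=2.5,fy=2.5))
t=snap('top','t8');im=cv2.imread('pics/t8.png');cv2.imwrite('pics/t8.png',cv2.resize(im[110:290,150:410],None,fx=3,fy=3))
# expected lying poses: four corners on mat surface -> mat frame
th=-.236;o=np.array([.619,.060]);Rm=np.array([[np.cos(th),np.sin(th)],[-np.sin(th),np.cos(th)]])
for l,z in {'rack_a_top_left':.006,'rack_a_top_right':.006,'rack_a_foot_left':.006,'rack_a_foot_right':.006,'rack_full_center':.071,'beaker_center':.041,'reagent_center':.061,'jar_center':.03,'timer_center':.011,'tube_block_center':.015}.items():
  for n,k in (('top',t),('side',c)):
    for d in pinpoint(k,l)[:2]:
        if d['p']>.3:
            w=at(k,d['centre'],z)[:2];print(n,l,round(d['p'],2),np.round(d['centre']),w.round(3),'mat',(Rm@(w-o)).round(3))
E
```

```text
[0.37856984 0.26625776 0.21599136] 10.525 [ 0.07798027 -0.79350771 -0.5199642 ]
top rack_a_top_left 0.75 [202. 143.] [0.747 0.284] mat [0.072 0.248]
side rack_a_top_left 0.83 [168. 301.] [0.75  0.277] mat [0.077 0.241]
top rack_a_top_right 0.87 [247. 151.] [0.72  0.155] mat [0.076 0.116]
side rack_a_top_right 0.9 [187. 263.] [0.728 0.159] mat [0.083 0.122]
top rack_a_foot_left 0.78 [197. 187.] [0.62 0.3 ] mat [-0.055  0.233]
top rack_a_foot_left 0.63 [181. 169.] [0.673 0.347] mat [-0.015  0.291]
side rack_a_foot_left 0.75 [228. 314.] [0.604 0.298] mat [-0.07   0.228]
top rack_a_foot_right 0.89 [241. 193.] [0.599 0.173] mat [-0.045  0.105]
side rack_a_foot_right 0.69 [237. 273.] [0.599 0.179] mat [-0.047  0.111]
side rack_a_foot_right 0.41 [278. 158.] [ 0.529 -0.292] mat [-0.005 -0.363]
top rack_full_center 0.94 [337. 221.] [ 0.504 -0.088] mat [-0.078 -0.17 ]
side rack_full_center 0.71 [283. 189.] [ 0.5   -0.071] mat [-0.085 -0.155]
top beaker_center 0.82 [183. 169.] [0.664 0.331] mat [-0.019  0.274]
top beaker_center 0.31 [350. 266.] [ 0.386 -0.121] mat [-0.185 -0.231]
side beaker_center 0.96 [198. 316.] [0.664 0.331] mat [-0.02   0.274]
top reagent_center 0.73 [381. 208.] [ 0.538 -0.207] mat [-0.016 -0.279]
side reagent_center 0.55 [279. 158.] [ 0.522 -0.221] mat [-0.028 -0.296]
top jar_center 0.69 [350. 264.] [ 0.392 -0.122] mat [-0.179 -0.23 ]
side jar_center 0.66 [325. 193.] [ 0.382 -0.112] mat [-0.19  -0.223]
side jar_center 0.38 [306. 256.] [0.429 0.129] mat [-0.201  0.022]
top timer_center 0.56 [261. 252.] [0.431 0.119] mat [-0.197  0.014]
side timer_center 0.89 [306. 254.] [0.43  0.107] mat [-0.195  0.002]
top tube_block_center 0.73 [242. 193.] [0.597 0.171] mat [-0.047  0.103]
top tube_block_center 0.66 [187. 236.] [0.48  0.325] mat [-0.197  0.225]
side tube_block_center 0.97 [278. 325.] [0.485 0.323] mat [-0.191  0.225]
```

View pics/s8.png

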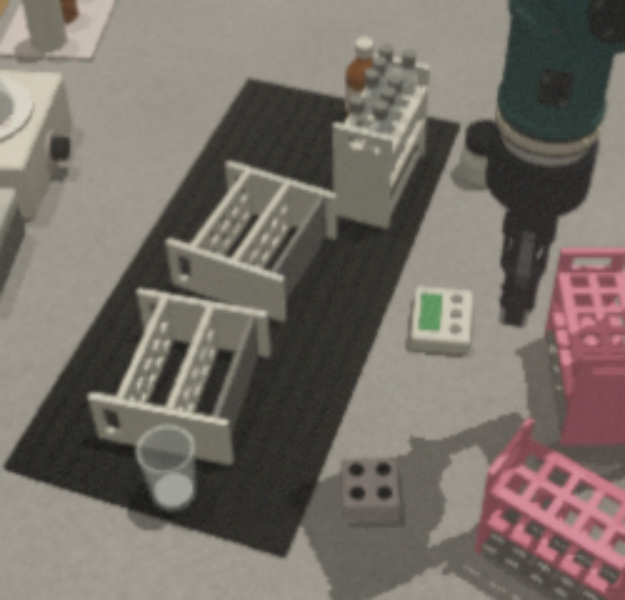

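View pics/t8.png

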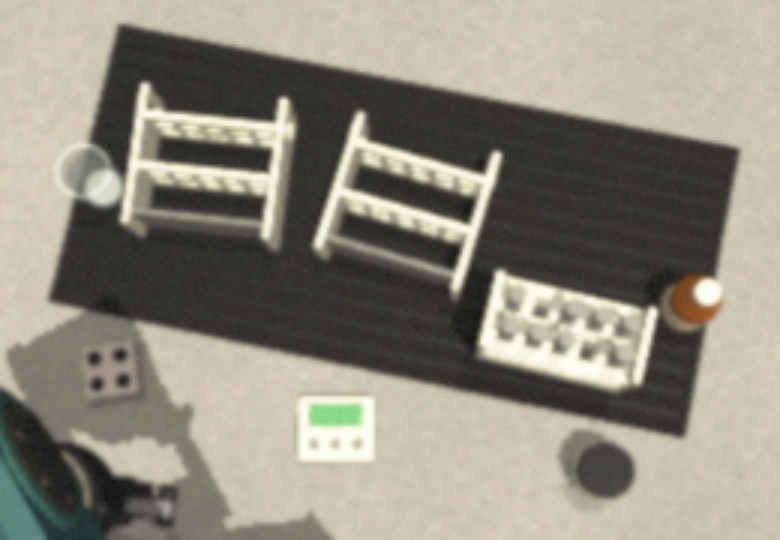

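Both racks lie flat inside the mat. The full rack is standing, the bystanders are where they were, and the arm is clear.

```bash
python3 -c "
from station import *
print(sign_off())"
```

```text
the job is handed in; nothing more can be done
None
```

I pushed both empty white racks (middle, then left) over away from the robot with the fingertips, then backed off and handed the job in at about 10.6 s. `sign_off()` reports no verdict.

- **Racks on the mat:** the last top and side pictures show both lying flat on their long side. The network's corners for the left rack, taken at the mat's surface, fall at mat x about -70 to +83 mm and y 105 to 248 mm. For the middle rack I have only the pictures and the planned landing position, which show it well inside the mat. I did not measure its corners separately.
- **Full rack and bystanders:** the full rack stands upright. It and most bystanders were measured within about 10 mm of where they started, which is within the measuring noise. The reagent bottle differs by about 20 mm between the two cameras, but it did so at the start too, and nothing came near it. The timer differed by up to 12 mm between cameras.
- **Wrong detections:** a few network reports were false, and I discarded them after checking the picture. Examples are a "tube block" on the left rack's foot, a "beaker" on the jar and a "rack foot" at the bottle.
- **Arm:** it is clear of everything, with a wrist force of about 1 N at the end.

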